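Stand the spotting tile up to drain

TASK

The white spotting tile lies on the sloping bed of the blue draining stand, a little short of the slatted fence. First slide it down the bed until its far edge sits squarely against the foot of the fence; then, with that edge staying down on the bed, tip the tile up about it until it stands leaning back against the fence, and leave it there at rest. Do not disturb the amber bottle or the beaker.

Things in the scene. Friction and masses are not known exactly. Their poses are not given: they have to be found in the camera images.
- stand: blue and steel draining stand, fixed, 150 mm wide (y). Origin on the worktop below the corner where bed and fence meet; x from the bed toward the fence, y along the fence, z up. The bed is a sheet, 140 mm wide, that rises from the corner toward the robot (-x) at 18 degrees for 96 mm. Base plate 8 mm high, to x = -90 mm. The slatted fence, 95 mm long, rises from the corner, leaning back (+x) 15 degrees
- stand_corner (a point): middle of the line where the bed's upper face meets the fence's face, 30 mm above the worktop
- tile: white ceramic tile, 12 round wells on its upper face, 110 (x) by 120 (y) by 10 mm (z), 0.25 kg. Origin: centre of its plain underside; x toward the fence, down the slope; z out of the face with wells. It lies on the bed, held by friction, far edge 18 to 27 mm short of the fence; its near edge overhangs the bed's front by some 35 mm. Stood up, its wells face the fence
- tile_far_edge (a point): middle of the underside's edge on the fence side, 55 mm from the tile's origin along its x
- tile_near_edge (a point): middle of the underside's edge on the robot's side, 55 mm from the tile's origin along -x; at the start some 70 mm above the worktop, free space below and behind it for a fingertip
- tool_case: black tool case standing open to the left (+y) of the stand, fixed, an obstacle to steer round: its lower half spans world x 0.18 to 0.51, y -0.05 to 0.42, 0.12 m high; its upright lid spans x 0.50 to 0.62, y -0.04 to 0.42, up to z = 0.42 m
- amber_bottle: brown reagent bottle with black cap, 62 mm across, 138 mm tall, standing beside the stand on its -y side; origin at the centre of its foot
- beaker: clear 100 ml beaker, 52 mm across, 69 mm tall, standing beside the stand on its -y side; origin at the centre of its foot

How it is judged:
By the outcome, as a careful person would: the job done as asked, in the order asked, and still so for the second after the job is handed in, with the robot touching nothing.
It also fails if it takes over 48 s, if anything falls off the work surface, if the arm or the gripper's body presses on something with over 40 N, if the wrist force passes 120 N, or if a joint passes its speed limit or range.

ROBOT

A 6-joint arm with a two-finger parallel gripper is mounted at the origin on a cart in front of the work surface, level with it; the furniture and walls round the work are solid. World frame = base frame: x ahead of the robot, y to its left, z up, the work surface at z = 0. Lengths are in mm, angles in rad, forces in N, time in s.
With the tool pointing down it reaches from about 275 to 750 mm from the base axis. Payload 10.2 kg.
Tool frame: the origin (TCP) lies midway between the tips of the shut fingers; the grasp point (between the pads) lies 19 mm behind it; z points along the fingers, y is the direction in which the jaws open and shut (so a half turn about z gives the same grasp; the last joint's range is limited). The gripper opens to 85 mm and grips with 20 to 120 N. Pads are 22 mm wide; open, the fingers measure 114 mm over their backs; the gripper's body (76 mm by 85 mm) begins 54 mm behind the grasp point. The pads swing forward as they close: fully open they stand 13 mm farther back than shut.
Start: joints at [1.025, 0.313, 1.498, -0, 1.331, -0.223], TCP at [166.555, 497.886, 231.294] pointing down, gripper open.
Joint ranges: [-2.94, 2.94], [-0.97, 2.17], [0.19, 2.56], [-1.23, 4.37], [0.02, 3.11], [-2.88, 2.88]. Speed limits (rad/s): [2.39, 2.39, 3.01, 3.14, 3.14, 3.14].

INTERFACE

Orientations are given as a unit quaternion [x, y, z, w].
In Python, from bench import arm, imaging gives the robot as it stands.
- The arm moves only by the tool play_rows, never from a script. Its argument "plan" is a list that holds one entry, the list of rows, each a list of 4 numbers: the shift along the tool's x, y, z in cm, then the turn about the tool's z in rad. In form: [[[x, y, z, twist], ...]]. A call has 1 to 8 rows; each row shifts and turns the commanded pose from where the row before left it, along the tool's axes as they then stand; what a row does not reach is not made up. A row lasts 1/10 s, in which the tool goes at most 50 mm and 8.59 degrees, less where a joint would pass 70% of its speed; a pose out of reach is approached as far as the arm can. A call is refused whole if a number of a shift passes 5 or a number of a turn 0.15, either way. A call with a gripper value outside its range is refused whole. "fingers" is the gripper's target within -1 to 1 (shut at 1, half-way at 0, fully open at -1), set as the call begins (left out, the last holds). The fingers move at their own pace and stop on an object; the grip force is fixed at half the most. Time passes only in rows, so rows that do not move let the fingers close. It gives the time, the measured TCP pose, the force and the opening at its end, in the units of the state.
- arm.get_obs(): the state, without advancing time (a new reading comes with each control period).
- imaging.snapshot(name): name is "side" or "top" or "wrist"; returns the picture (384x512x3 uint8, blue, green, red); there is no depth.
- imaging.camera_model(name): a dict with "camera_matrix" (3x3 intrinsics, pixels), "D" ([k1, k2, p1, p2, k3] as OpenCV has them; the pictures are not rectified), "rvec" (rotation vector, rad) and "tvec" (3), from world to camera coordinates, as OpenCV has them; the wrist camera has in their place "mount" (4x4, takes a point from camera to tool coordinates, whose origin is the TCP and whose axes are the flange's). Camera axes: x right, y down, z forward; pixel columns grow to the right and rows downward; lengths in mm; the calibration is good to about 2 mm. A picture is of the moment at which its call begins: read the wrist's pose just before it. camera_model takes no time and is no camera call.
- arm.job_done(): hands the job in, once; it reports no verdict.
The state is a dict: "t": time; "joint_pos": joint angles; "dq": joint speeds; "joint_torque": joint torques, N m; "position": TCP position; "tcp_rot": TCP orientation; "wrist_force": force on the tool from outside, world axes, zero at the start; "moment": the same for the moment, N m; "width": finger opening in mm.
Only numpy, scipy, OpenCV 4.12 (cv2) and the standard library are available. Lean on these libraries where they do the work, as an engineer would, in place of code of your own. Each camera call takes 0.05 s, during which the arm holds its last target.

## Working session

There is one attempt and no reset: what is moved stays moved. The work goes in short steps, Python scripts to look and compute and a tool call to move; the robot and the scene stay as the last step left them, time stands still between calls to the robot, and variables do not carry over. Pictures are saved under pics/ and viewed, and the job is handed in when it is done.

Besides the shell and the picture viewer there is one more tool, called in YAML: its name, and indented under it one key for each argument. play_rows: Moves the arm, as the interface text tells. Its arguments: {"type":"object","properties":{"plan":{"type":"array","items":{"type":"array","items":{"type":"array","items":{"type":"number"}}}},"fingers":{"type":"number"}},"required":["plan"]}

```bash
mkdir -p pics; ls
python3 - <<'E'
from bench import arm, imaging
import cv2
for n in ("side","top"):
    cv2.imwrite(f"pics/{n}0.png",imaging.snapshot(n)); print(n,imaging.camera_model(n))
print(imaging.camera_model("wrist"))
print(arm.get_obs())
E
```

```text
pics
side {'camera_matrix': array([[393.21360084,   0.        , 254.44101024],
       [  0.        , 393.21360084, 196.71166016],
       [  0.        ,   0.        ,   1.        ]]), 'D': array([-0.06362832,  0.        ,  0.        ,  0.        ,  0.        ]), 'rvec': array([ 2.09238957, -0.62260939,  0.30663038]), 'tvec': array([-515.16687239,   93.64911693, 1130.83378828])}
top {'camera_matrix': array([[386.74128428,   0.        , 251.30590496],
       [  0.        , 386.74128428, 186.53691576],
       [  0.        ,   0.        ,   1.        ]]), 'D': array([0.01640392, 0.        , 0.        , 0.        , 0.        ]), 'rvec': array([ 2.10098281, -2.13250188,  0.21814573]), 'tvec': array([-138.72668755,  479.95967986,  889.85990331])}
{'camera_matrix': array([[291.05710331,   0.        , 255.4775385 ],
       [  0.        , 291.05710331, 188.41751054],
       [  0.        ,   0.        ,   1.        ]]), 'D': array([-0.0466203,  0.       ,  0.       ,  0.       ,  0.       ]), 'mount': array([[-5.79481033e-04, -9.55458660e-01, -2.95124404e-01,
         7.52135195e+01],
       [ 9
[... 222 characters left out ...]
      1.00000000e+00]])}
{'t': 0.1, 'joint_pos': array([ 1.02457034e+00,  3.13403607e-01,  1.49837437e+00, -2.17794802e-05,
        1.33095886e+00, -2.23412721e-01]), 'dq': array([ 0.0015125 , -0.00176007, -0.00275118, -0.0014116 ,  0.0005993 ,
       -0.0003629 ]), 'joint_torque': array([ 3.75075499e-03, -4.12899184e+01, -2.60142088e+01, -1.56933647e-04,
        2.95450518e-03,  2.29923174e-06]), 'position': array([166.45175816, 497.67666117, 230.78240898]), 'tcp_rot': array([ 1.60704128e-01,  9.87002460e-01, -5.34220081e-04, -2.04954306e-04]), 'wrist_force': array([-0.03795677,  0.01317228,  0.43309993]), 'moment': array([ 0.00711319, -0.00404676,  0.08604295]), 'width': 85.20217695059662}
```

View pics/side0.png

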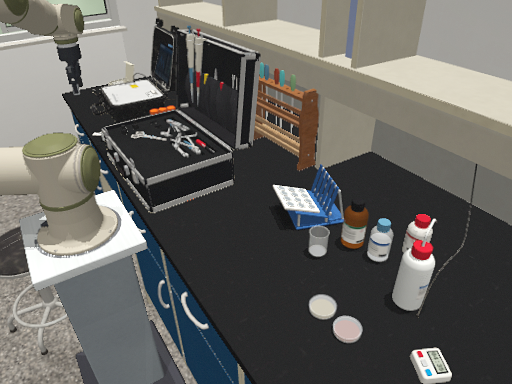

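View pics/top0.png

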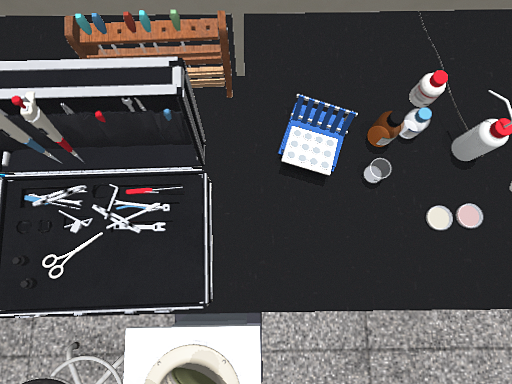

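The side view shows the tile at about (296,199) on the blue stand, with the bottle at (355,225) and the beaker at (318,241). The top view shows the tile at (310,149), fence at (323,115), bottle at (383,130) and beaker at (377,171). I'll enlarge both views to pick corners.

Run:
```python
import cv2
a=cv2.imread("pics/top0.png")[85:185,265:415]; cv2.imwrite("pics/topz.png",cv2.resize(a,None,fx=5,fy=5,interpolation=cv2.INTER_CUBIC))
a=cv2.imread("pics/side0.png")[155:260,260:380]; cv2.imwrite("pics/sidez.png",cv2.resize(a,None,fx=5.5,fy=5.5,interpolation=cv2.INTER_CUBIC))
```

```text
(no output)
```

View pics/topz.png

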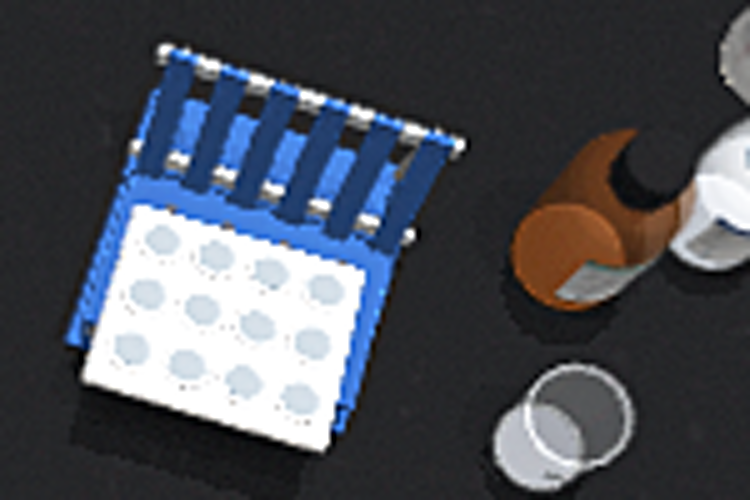

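View pics/sidez.png

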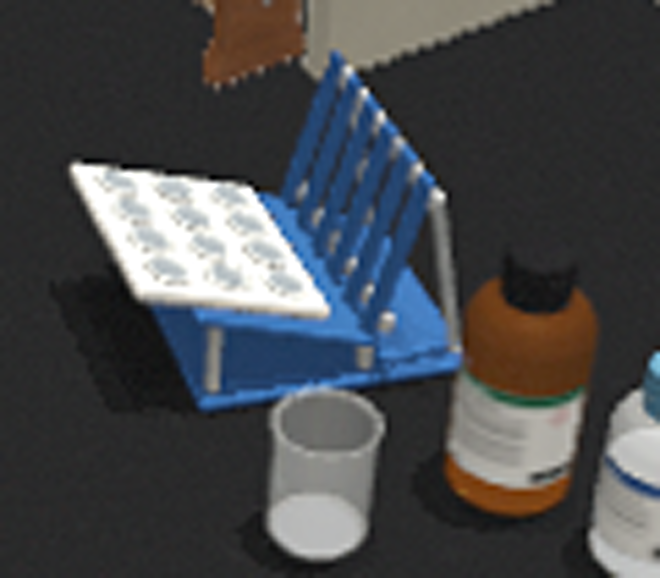

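```bash
cat > h.py <<'E'
import numpy as np, cv2
from bench import arm, imaging
def P(n):
    m=imaging.camera_model(n); R=cv2.Rodrigues(m['rvec'])[0]; return m,R,m['tvec'].reshape(3)
def ray(n,px,pose=None):
    m=imaging.camera_model(n); u=cv2.undistortPoints(np.array(px,float).reshape(-1,1,2),m['camera_matrix'],m['D']).reshape(-1,2)
    d=np.c_[u,np.ones(len(u))]
    if n!='wrist':
        _,R,t=P(n); return -R.T@t, d@R
    from scipy.spatial.transform import Rotation as Ro
    pos,q=pose; T=np.eye(4); T[:3,:3]=Ro.from_quat(q).as_matrix(); T[:3,3]=pos; T=T@m['mount']
    return T[:3,3], d@T[:3,:3].T
def tri(rays):
    A=np.zeros((3,3));b=np.zeros(3)
    for o,d in rays:
        d=d/np.linalg.norm(d);M=np.eye(3)-np.outer(d,d);A+=M;b+=M@o
    x=np.linalg.solve(A,b); return x,[np.linalg.norm((np.eye(3)-np.outer(d,d)/(d@d))@(x-o)) for o,d in rays]
E
python3 - <<'E'
from h import *
pts={'FL':((137,205),(257,185)),'FR':((365,268),(328,303)),'NR':((327,443),(140,300)),'NL':((85,376),(72,163)),'barL':((165,50),(335,58)),'barR':((460,145),(438,195))}
R={}
for k,(t,s) in pts.items():
    t=(np.array(t)+.5)/5-.5+[265,85]; s=(np.array(s)+.5)/5.5-.5+[260,155]
    o1,d1=ray('top',t);o2,d2=ray('side',s)
    x,e=tri([(o1,d1[0]),(o2,d2[0])]); R[k]=x; print(k,x.round(1),np.round(e,1))
yaw=lambda v:np.degrees(np.arctan2(v[1],v[0]))
for a,b in(('FR','FL'),('NR','NL'),('barR','barL')): print(a,b,np.linalg.norm(R[a]-R[b]),yaw(R[b]-R[a])-90)
for a,b in(('NL','FL'),('NR','FR')): print(a,b,np.linalg.norm(R[a]-R[b]),yaw(R[b]-R[a]))
# plane ground objects: bottle foot, beaker foot
def pl(n,p,z):
    o,d=ray(n,p); d=d[0]; return o+d*(z-o[2])/d[2]
print('bottle',pl('top',(np.array((567,255))/5+[265,85]),5),'beaker',pl('top',(np.array((540,445))/5+[265,85]),0))
E
```

```text
FL [ 637.4 -252.3   42.8] [3. 3.]
FR [ 598.4 -363.2   45.4] [0.2 0.2]
NR [ 501.6 -333.3   69.4] [1.9 1.9]
NL [ 536.7 -219.2   76.9] [0.6 0.6]
barL [ 685.5 -258.6  113.1] [0.1 0.1]
barR [ 635.1 -394.6  115.2] [0.4 0.4]
FR FL 117.56820990021657 -19.345547094656055
NR NL 119.61046087157072 -17.107665389866597
barR barL 145.04512470446633 -20.32720243788293
NL FL 111.29819215260405 -18.1825403167177
NR FR 104.13194871909293 -17.144137240127343
bottle [ 616.47541718 -479.62659107    5.        ] beaker [ 516.10939097 -459.3487946     0.        ]
```

play_rows:
  plan:
    - [[-4.2, -0.4, -0.5, 0], [-4.2, -0.4, -0.5, 0], [-4.2, -0.4, -0.5, 0], [-4.2, -0.4, -0.5, 0], [-1.85, -3.74, 0, 0], [-1.85, -3.74, 0, 0], [-1.85, -3.74, 0, 0], [-1.85, -3.74, 0, 0]]
  fingers: -1

```text
t: 0.9
position: [343.3, 262.5, 251.0]
tcp_rot: [0.161, 0.987, -0.0, -0.0]
wrist_force: [0.4, -0.2, -0.1]
width: 85.4
```

play_rows:
  plan:
    - [[-1.85, -3.74, 0, 0], [-1.85, -3.74, 0, 0], [-1.85, -3.74, 0, 0], [-1.85, -3.74, 0, 0], [-1.85, -3.74, 0, 0], [-1.85, -3.74, 0, 0], [-1.85, -3.74, 0, 0], [-1.85, -3.74, 0, 0]]

```text
t: 1.7
position: [388.7, -68.3, 251.2]
tcp_rot: [0.161, 0.987, 0.0, -0.0]
wrist_force: [0.4, 0.1, 0.8]
width: 85.3
```

play_rows:
  plan:
    - [[-1.85, -3.74, 0, 0], [-1.85, -3.74, 0, 0], [-3.5, -2.0, 0, 0], [-3.5, -2.0, 0, 0], [-3.5, -2.0, 0, 0], [-3.5, -2.0, 0, 0], [-1.5, -0.5, 0, 0], [0, 0, 0, 0]]

```text
t: 2.5
position: [520.9, -280.1, 249.9]
tcp_rot: [0.161, 0.987, 0.0, -0.001]
wrist_force: [0.2, 0.3, -0.7]
width: 85.7
```

Run:
```python
from h import *
o=arm.get_obs(); np.savez('w1.npz',p=o['position'],q=o['tcp_rot'])
cv2.imwrite("pics/w1.png",cv2.resize(imaging.snapshot("wrist"),None,fx=1.5,fy=1.5,interpolation=cv2.INTER_CUBIC)); print(o['t'],o['position'],o['tcp_rot'],o['wrist_force'])
```

```text
2.5 [ 520.92687891 -280.05086384  249.88747573] [ 1.61040344e-01  9.86947466e-01  4.19752192e-04 -7.28372779e-04] [ 0.1787217   0.28728483 -0.67252638]
```

View pics/w1.png

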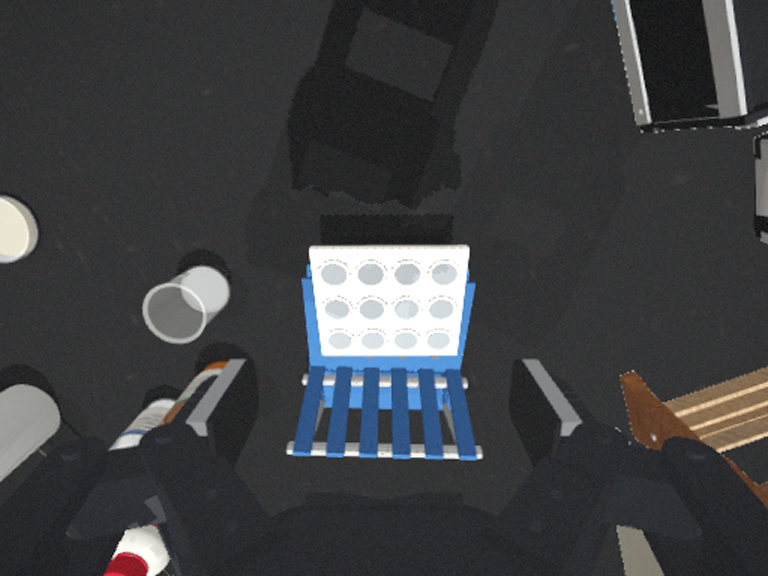

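Run:
```python
import cv2
a=cv2.imread("pics/w1.png")[225:475,270:500]; cv2.imwrite("pics/w1z.png",cv2.resize(a,None,fx=2.4,fy=2.4,interpolation=cv2.INTER_CUBIC)[:600])
```

```text
(no output)
```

View pics/w1z.png

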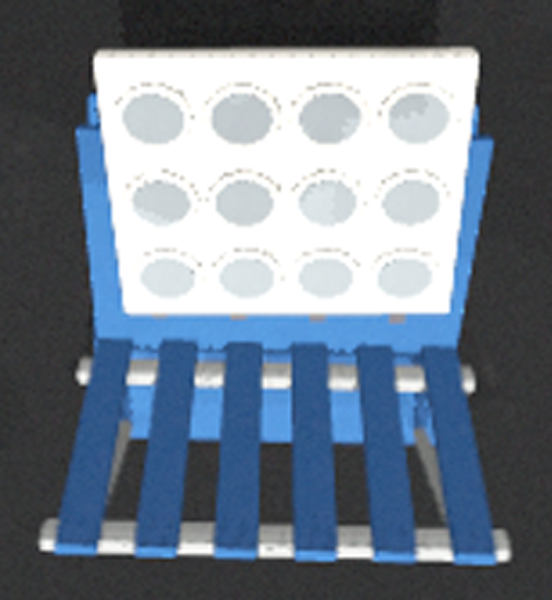

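Run:
```python
from h import *
w=np.load('w1.npz'); pose=(w['p'],w['q'])
def c(p,z):
    n=((np.array(p)+.5)/2.4-.5+[270,225]+.5)/1.5-.5
    o,d=ray('wrist',n,pose); d=d[0]; return o+d*(z-o[2])/d[2]
def pr(n,a,b):
    v=a-b; m=(a+b)/2; print(n,'L',a.round(1),'R',b.round(1),'mid',m.round(1),'len',np.linalg.norm(v).round(1),'yaw',(np.degrees(np.arctan2(v[1],v[0]))-90).round(2))
# image left = ? tool -y ; print raw
pr('foot',c((460,348),30),c((97,342),30))
pr('tips',c((495,562),121.8),c((55,553),121.8))
pr('bedfront',c((493,140),59.7),c((78,128),59.7))
pr('near',c((478,48),71),c((95,51),71))
pr('nearup',c((478,55),80.5),c((95,58),80.5))
for z in (44,46,48): pr('farup %d'%z,c((450,313),z),c((125,313),z))
```

```text
foot L [ 659.1 -250.2   30. ] R [ 611.7 -382.8   30. ] mid [ 635.4 -316.5   30. ] len 140.8 yaw -19.63
tips L [ 682.5 -261.2  121.8] R [ 635.4 -390.7  121.8] mid [ 658.9 -325.9  121.8] len 137.8 yaw -19.99
bedfront L [ 570.6 -219.5   59.7] R [ 522.5 -349.4   59.7] mid [ 546.6 -284.4   59.7] len 138.6 yaw -20.3
near L [ 535.7 -217.3   71. ] R [ 498.3 -331.8   71. ] mid [ 517.  -274.6   71. ] len 120.5 yaw -18.1
nearup L [ 535.3 -219.    80.5] R [ 498.9 -330.4   80.5] mid [ 517.1 -274.7   80.5] len 117.2 yaw -18.1
farup 44 L [ 635.9 -250.1   44. ] R [ 597.7 -363.7   44. ] mid [ 616.8 -306.9   44. ] len 119.9 yaw -18.58
farup 46 L [ 634.8 -250.1   46. ] R [ 596.8 -363.1   46. ] mid [ 615.8 -306.6   46. ] len 119.2 yaw -18.58
farup 48 L [ 633.7 -250.1   48. ] R [ 596.  -362.5   48. ] mid [ 614.9 -306.3   48. ] len 118.5 yaw -18.58
```

play_rows:
  plan:
    - [[1.6, 0.2, 2.0, 0.0255], [1.6, 0.18, 3.3, 0], [0, 0, 4.0, 0], [0, 0, 4.0, 0], [0, 0, 4.0, 0], [0, 0, 2.5, 0], [0, 0, 1.5, 0], [0, 0, 0, 0]]
  fingers: -1

```text
t: 3.35
position: [490.0, -263.4, 36.9]
tcp_rot: [0.173, 0.985, 0.001, -0.002]
wrist_force: [0.2, -0.5, 0.4]
width: 85.5
```

```bash
cat >> h.py <<'E'
C=np.array([635.5,-316.5]); X=np.array([.9397,-.342]); Y=np.array([.342,.9397])
def st():
    from scipy.spatial.transform import Rotation as Ro
    o=arm.get_obs(); p=o['position']; f=o['wrist_force']; r=Ro.from_quat(o['tcp_rot']).as_matrix()
    print('t %.2f stand x %.1f y %.1f z %.1f  yawY %.2f F(x,y,z) %.1f %.1f %.1f w %.1f'%(o['t'],(p[:2]-C)@X,(p[:2]-C)@Y,p[2],np.degrees(np.arctan2(r[1,1],r[0,1])),f[:2]@X,f[:2]@Y,f[2],o['width']),o['moment'].round(2))
def pic(n,name,box=None,s=1.5):
    a=imaging.snapshot(n)
    if box: a=a[box[1]:box[3],box[0]:box[2]]
    cv2.imwrite(f'pics/{name}.png',cv2.resize(a,None,fx=s,fy=s,interpolation=cv2.INTER_CUBIC))
E
python3 -c "
from h import *
st(); pic('wrist','w2'); pic('side','s2',(230,130,400,270),4)"
```

```text
t 3.35 stand x -154.9 y 0.1 z 36.9  yawY 70.07 F(x,y,z) 0.4 -0.4 0.4 w 85.5 [ 0.05  0.02 -0.01]
```

View pics/w2.png

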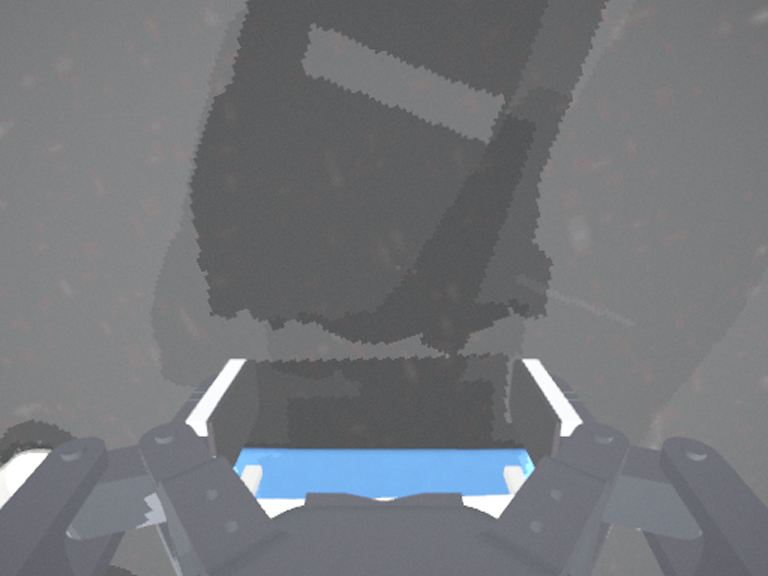

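View pics/s2.png

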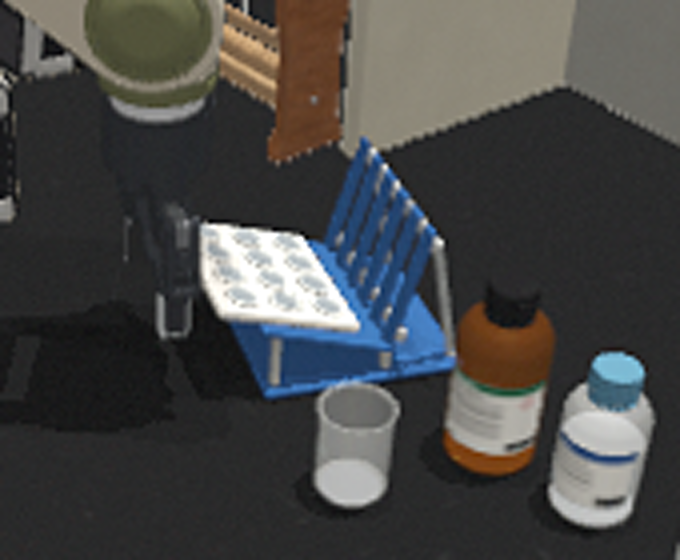

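play_rows:
  plan:
    - [[-1.3, 0, 0, 0], [-0.4, 0, 0.1, 0], [-0.4, 0, 0.13, 0], [-0.4, 0, 0.13, 0], [-0.4, 0, 0.13, 0], [0, 0, 0, 0]]

```text
t: 4.05
position: [518.9, -274.9, 33.2]
tcp_rot: [0.173, 0.985, -0.0, 0.0]
wrist_force: [0.1, -0.6, 0.1]
width: 85.3
```

```bash
python3 -c "
from h import *
st(); pic('side','s3',(230,130,400,270),4);pic('top','t3',(265,85,415,185),5)"
```

```text
t 4.05 stand x -123.8 y -0.8 z 33.2  yawY 70.04 F(x,y,z) 0.3 -0.5 0.1 w 85.3 [-0.03 -0.03 -0.05]
```

View pics/s3.png

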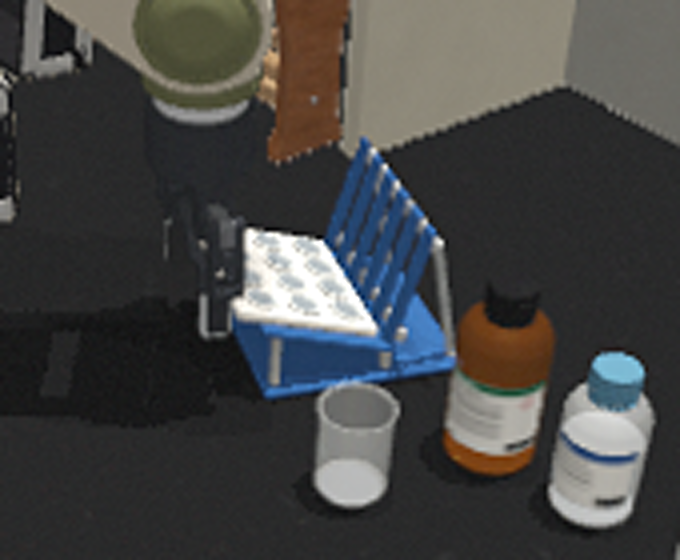

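View pics/t3.png

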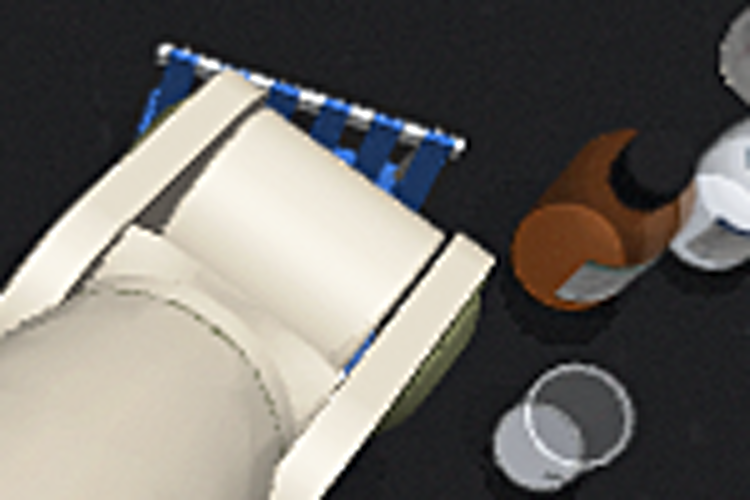

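The side view shows the fingers on the near edge, with the tile far corner now at about (377,330), about halfway to the fence. I'll keep pushing in small steps.

play_rows:
  plan:
    - [[-0.3, 0.02, 0.1, 0], [-0.3, 0.02, 0.1, 0], [0, 0, 0, 0]]

```text
t: 4.45
position: [523.8, -276.2, 31.2]
tcp_rot: [0.173, 0.985, 0.0, -0.001]
wrist_force: [-6.1, 1.9, 3.7]
width: 85.6
```

play_rows:
  plan:
    - [[-0.2, 0, 0.07, 0], [0, 0, 0, 0]]

```text
t: 4.65
position: [524.1, -276.2, 30.8]
tcp_rot: [0.173, 0.985, 0.001, -0.003]
wrist_force: [-17.6, 7.0, 13.3]
width: 85.5
```

```bash
python3 -c "
from h import *
st(); pic('side','s4',(230,130,400,270),4)"
```

```text
t 4.65 stand x -118.5 y -0.3 z 30.8  yawY 70.05 F(x,y,z) -19.0 0.6 13.3 w 85.5 [ 0.73  2.35 -0.2 ]
```

View pics/s4.png

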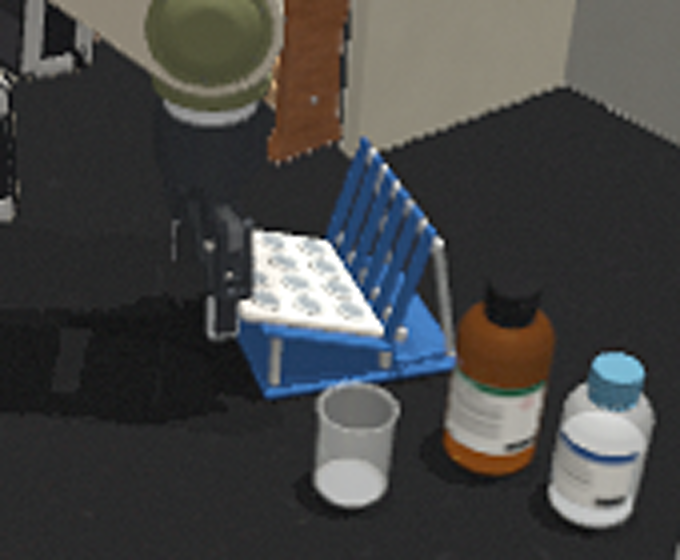

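Reaction rose to about 19 N in -x, so the tile is on the fence. I'll back off and check squareness from above.

play_rows:
  plan:
    - [[0.5, 0, -0.15, 0], [3.0, 0, 0, 0], [0, 0, -4.5, 0], [0, 0, -4.5, 0], [0, 0, -4.5, 0], [0, 0, -4.5, 0], [-3.2, 0, -3.0, 0], [0, 0, 0, 0]]

```text
t: 5.5
position: [526.6, -277.9, 247.1]
tcp_rot: [0.173, 0.985, -0.002, 0.005]
wrist_force: [0.7, 0.2, -1.2]
width: 85.3
```

Run:
```python
from h import *
st(); o=arm.get_obs(); np.savez('w2.npz',p=o['position'],q=o['tcp_rot'])
a=imaging.snapshot('wrist'); cv2.imwrite('pics/w5full.png',a)
a=a[130:330,160:360]; cv2.imwrite('pics/w5.png',cv2.resize(a,None,fx=3,fy=3,interpolation=cv2.INTER_CUBIC))
```

```text
t 5.50 stand x -115.5 y -1.0 z 247.1  yawY 70.06 F(x,y,z) 0.6 0.4 -1.2 w 85.3 [ 0.02 -0.03  0.03]
```

View pics/w5.png

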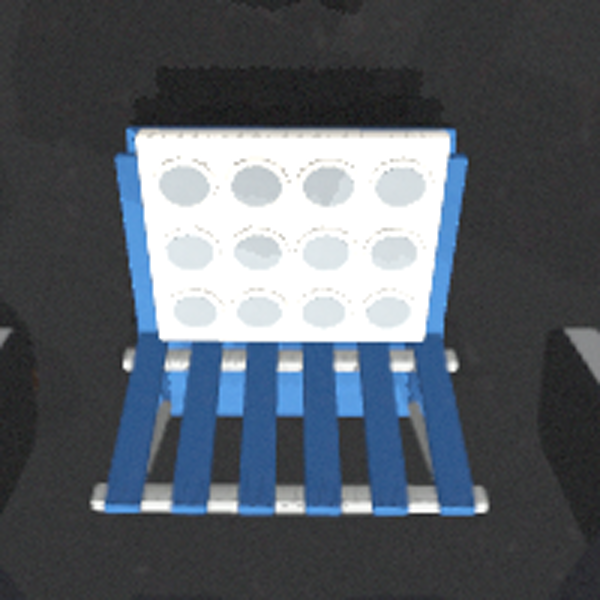

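The wrist view shows the tile's far edge (162–425, row 340) parallel to and touching the slat feet (row ~337), and centred. So the slide is done. Next I'll compute the tipping path.

Run:
```python
import numpy as np
d=lambda a:np.array([np.cos(np.radians(a)),np.sin(np.radians(a))])
prev=None
for th in list(range(0,88,6))+[87]:
    a=10*np.sin(np.radians(3+th))/np.cos(np.radians(3))
    E=a*d(162)+[0,30]; N=E+110*d(162-th)
    s=20 if th>72 else 0
    x=N[0]-14-s*max(0,np.cos(np.radians(162-th))); z=N[1]-33
    print(th,'N',N.round(1),'TCP',round(x,1),round(z,1), '' if prev is None else ('row x %.2f z %.2f'%(-(x-prev[0])/10,-(z-prev[1])/10)))
    prev=(x,z)
```

```text
0 N [-105.1   64.2] TCP -119.1 31.2 
6 N [-102.    75.2] TCP -116.0 42.2 row x -0.31 z -1.11
12 N [-97.7  85.8] TCP -111.7 52.8 row x -0.43 z -1.06
18 N [-92.4  95.8] TCP -106.4 62.8 row x -0.53 z -1.00
24 N [-86.1 105. ] TCP -100.1 72.0 row x -0.63 z -0.92
30 N [-78.8 113.4] TCP -92.8 80.4 row x -0.73 z -0.84
36 N [-70.6 120.9] TCP -84.6 87.9 row x -0.81 z -0.75
42 N [-61.7 127.5] TCP -75.7 94.5 row x -0.89 z -0.65
48 N [-52.1 132.9] TCP -66.1 99.9 row x -0.96 z -0.54
54 N [-42.  137.2] TCP -56.0 104.2 row x -1.02 z -0.43
60 N [-31.4 140.4] TCP -45.4 107.4 row x -1.06 z -0.31
66 N [-20.4 142.3] TCP -34.4 109.3 row x -1.10 z -0.19
72 N [ -9.2 143. ] TCP -23.2 110.0 row x -1.12 z -0.07
78 N [  2.1 142.5] TCP -14.0 109.5 row x -0.92 z 0.05
84 N [ 13.4 140.7] TCP -4.8 107.7 row x -0.92 z 0.18
87 N [ 18.9 139.3] TCP -0.2 106.3 row x -0.46 z 0.13
```

play_rows:
  plan:
    - [[3.4, 0.08, -0.2, 0], [0, 0, 4.5, 0], [0, 0, 4.5, 0], [0, 0, 4.5, 0], [0, 0, 4.5, 0], [0, 0, 3.3, 0], [-2.5, 0, 0, 0], [0, 0, 0, 0]]

```text
t: 6.35
position: [515.6, -272.2, 29.4]
tcp_rot: [0.173, 0.985, 0.001, -0.001]
wrist_force: [-0.2, 0.1, 0.4]
width: 85.4
```

```bash
python3 -c "
from h import *
st()"
```

```text
t 6.35 stand x -127.8 y 0.6 z 29.4  yawY 70.05 F(x,y,z) -0.2 0.0 0.4 w 85.4 [ 0.02 -0.02 -0.03]
```

play_rows:
  plan:
    - [[-0.6, 0, -0.1, 0], [-0.3, 0, -0.1, 0], [-0.1, 0, 0, 0], [0, 0, 0, 0]]

```text
t: 6.75
position: [524.1, -275.5, 33.2]
tcp_rot: [0.173, 0.985, 0.0, -0.001]
wrist_force: [-4.2, 1.5, 1.6]
width: 85.7
```

```bash
python3 -c "
from h import *
st()"
```

```text
t 6.75 stand x -118.8 y 0.4 z 33.2  yawY 70.03 F(x,y,z) -4.4 0.0 1.6 w 85.7 [ 0.21  0.59 -0.15]
```

play_rows:
  plan:
    - [[-0.25, 0, -0.55, 0], [-0.18, 0, -0.55, 0], [0, 0, 0, 0]]

```text
t: 7.05
position: [527.4, -276.6, 44.6]
tcp_rot: [0.173, 0.985, 0.001, -0.002]
wrist_force: [-10.1, 4.0, 2.2]
width: 85.3
```

```bash
python3 -c "
from h import *
st(); pic('side','s6',(230,130,400,270),4)"
```

```text
t 7.05 stand x -115.2 y 0.5 z 44.6  yawY 70.05 F(x,y,z) -10.9 0.3 2.2 w 85.3 [ 0.45  1.45 -0.11]
```

View pics/s6.png

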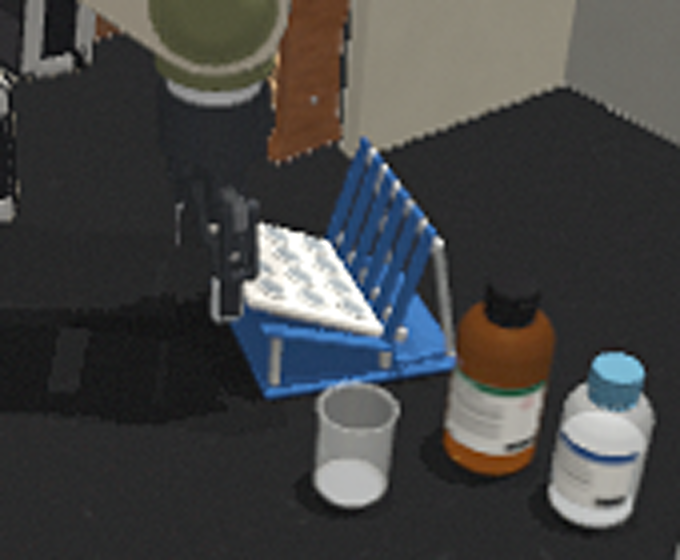

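The near end is rising and the far corner at (382,332) hasn't moved. I'll continue along the arc.

play_rows:
  plan:
    - [[-0.2, 0, -0.53, 0], [-0.22, 0, -0.53, 0], [-0.25, 0, -0.5, 0], [-0.27, 0, -0.5, 0], [0, 0, 0, 0]]

```text
t: 7.6
position: [537.0, -280.2, 65.8]
tcp_rot: [0.173, 0.985, 0.0, -0.001]
wrist_force: [-9.5, 3.6, 3.9]
width: 85.4
```

```bash
python3 -c "
from h import *
st(); pic('side','s7',(230,130,400,270),4)"
```

```text
t 7.60 stand x -105.0 y 0.4 z 65.8  yawY 70.05 F(x,y,z) -10.2 0.2 3.9 w 85.4 [ 0.46  1.16 -0.19]
```

View pics/s7.png

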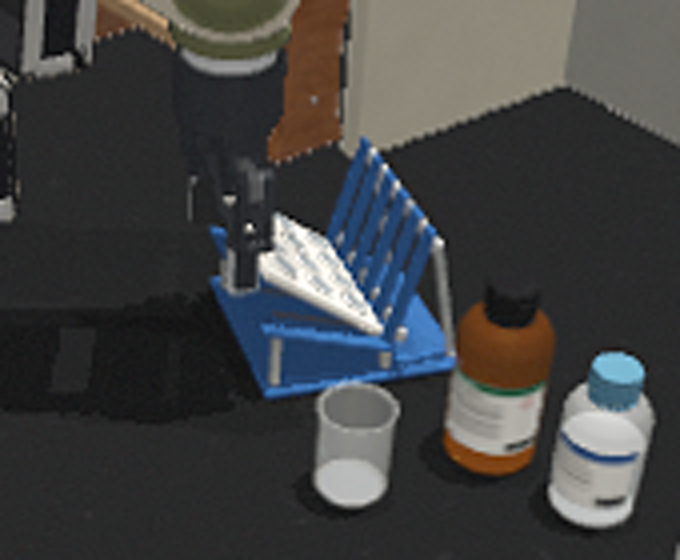

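The tile is at about 18° of tip and still hinging at (382,332).

play_rows:
  plan:
    - [[-0.3, 0, -0.46, 0], [-0.33, 0, -0.46, 0], [-0.35, 0, -0.42, 0], [-0.38, 0, -0.42, 0], [-0.4, 0, -0.37, 0], [-0.41, 0, -0.37, 0], [0, 0, 0, 0]]

```text
t: 8.35
position: [558.6, -288.2, 90.5]
tcp_rot: [0.173, 0.985, -0.0, 0.001]
wrist_force: [-2.2, 1.0, 1.4]
width: 85.4
```

```bash
python3 -c "
from h import *
st(); pic('side','s8',(230,130,400,270),4)"
```

```text
t 8.35 stand x -81.9 y 0.3 z 90.5  yawY 70.05 F(x,y,z) -2.5 0.2 1.4 w 85.4 [ 0.11  0.24 -0.  ]
```

View pics/s8.png

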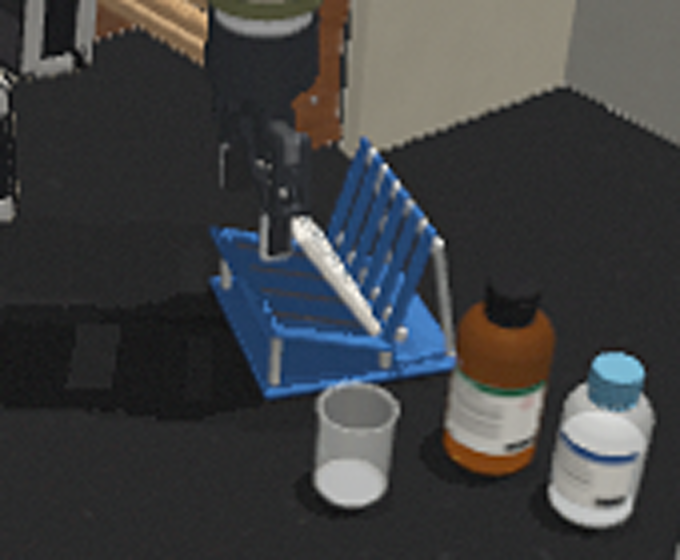

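The tile is at about 37° and the foot is still down at (378,333). I'll carry on.

play_rows:
  plan:
    - [[-0.44, 0, -0.32, 0], [-0.45, 0, -0.32, 0], [-0.47, 0, -0.27, 0], [-0.48, 0, -0.27, 0], [-0.5, 0, -0.21, 0], [-0.51, 0, -0.21, 0], [0, 0, 0, 0]]

```text
t: 9.1
position: [585.4, -297.9, 106.0]
tcp_rot: [0.173, 0.985, -0.0, 0.0]
wrist_force: [0.7, -0.2, -0.1]
width: 85.6
```

```bash
python3 -c "
from h import *
st(); pic('side','s9',(230,130,400,270),4)"
```

```text
t 9.10 stand x -53.5 y 0.4 z 106.0  yawY 70.05 F(x,y,z) 0.7 0.0 -0.1 w 85.6 [-0.    0.05 -0.05]
```

View pics/s9.png

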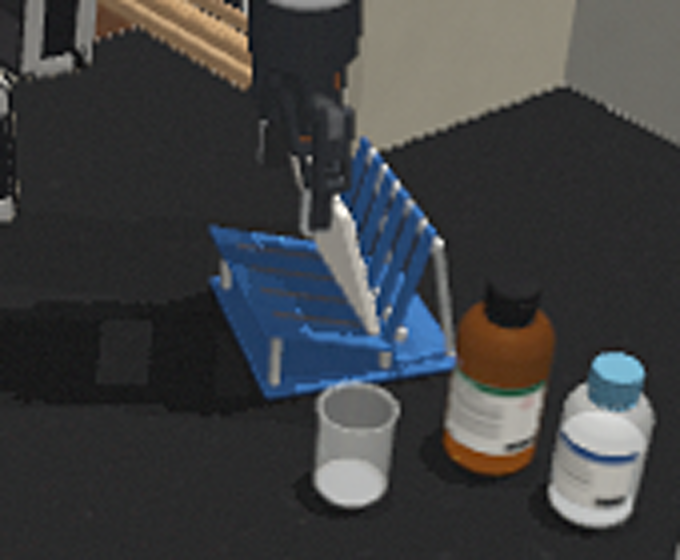

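play_rows:
  plan:
    - [[-0.5, 0, -0.15, 0], [-0.5, 0, -0.15, 0], [-0.5, 0, -0.1, 0], [-0.4, 0, -0.05, 0], [0, 0, 0, 0]]

```text
t: 9.65
position: [603.1, -304.2, 110.2]
tcp_rot: [0.173, 0.985, -0.0, 0.0]
wrist_force: [0.3, -1.1, -0.4]
width: 85.6
```

```bash
python3 -c "
from h import *
st(); pic('side','s10',(230,130,400,270),4)"
```

```text
t 9.65 stand x -34.7 y 0.4 z 110.2  yawY 70.05 F(x,y,z) 0.7 -0.9 -0.4 w 85.6 [-0.02  0.    0.04]
```

View pics/s10.png

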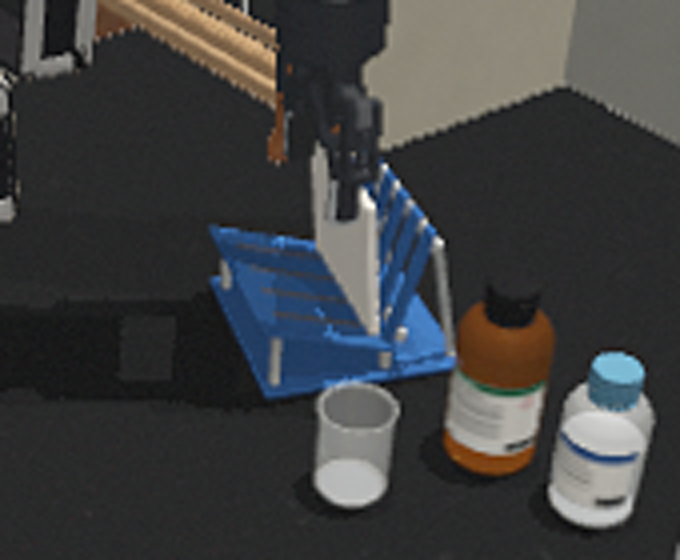

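play_rows:
  plan:
    - [[-0.3, 0, 0, 0], [-0.3, 0, 0, 0], [-0.3, 0, 0, 0], [-0.3, 0, 0, 0], [-0.3, 0, 0, 0], [-0.3, 0, 0, 0], [0, 0, 0, 0]]

```text
t: 10.4
position: [619.8, -310.3, 110.2]
tcp_rot: [0.173, 0.985, -0.0, 0.0]
wrist_force: [0.2, 0.4, -0.5]
width: 85.6
```

```bash
python3 -c "
from h import *
st(); pic('side','s11',(230,130,400,270),4)"
```

```text
t 10.40 stand x -16.9 y 0.5 z 110.2  yawY 70.05 F(x,y,z) 0.0 0.5 -0.5 w 85.6 [-0.02 -0.03 -0.03]
```

View pics/s11.png

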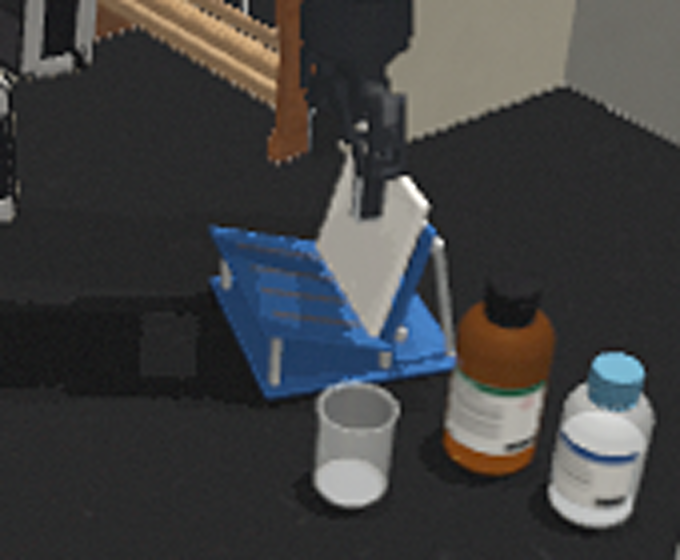

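The tile has fallen onto the fence; its top is at (425,205) and its foot at (375,335). I'll retreat and check.

play_rows:
  plan:
    - [[2.0, 0, 0, 0], [4.0, 0, 0, 0], [4.0, 0, -2.0, 0], [2.0, 0, -4.5, 0], [0, 0, -4.5, 0], [0, 0, -4, 0], [0, 0, 0, 0]]

```text
t: 11.15
position: [507.9, -270.2, 266.4]
tcp_rot: [0.173, 0.985, -0.003, 0.005]
wrist_force: [0.3, -0.6, 0.6]
width: 85.2
```

Run:
```python
from h import *
st(); o=arm.get_obs(); np.savez('w3.npz',p=o['position'],q=o['tcp_rot'])
pic('wrist','w12',(130,90,380,350),2.3); pic('side','s12',(230,130,400,270),4);pic('top','t12',(265,85,415,185),5)
```

```text
t 11.15 stand x -135.8 y -0.1 z 266.4  yawY 70.04 F(x,y,z) 0.5 -0.5 0.6 w 85.2 [ 0.03 -0.01  0.01]
```

View pics/w12.png

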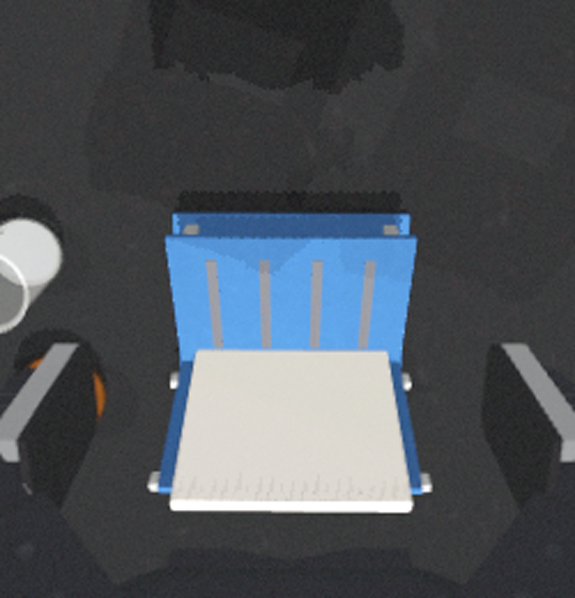

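View pics/s12.png

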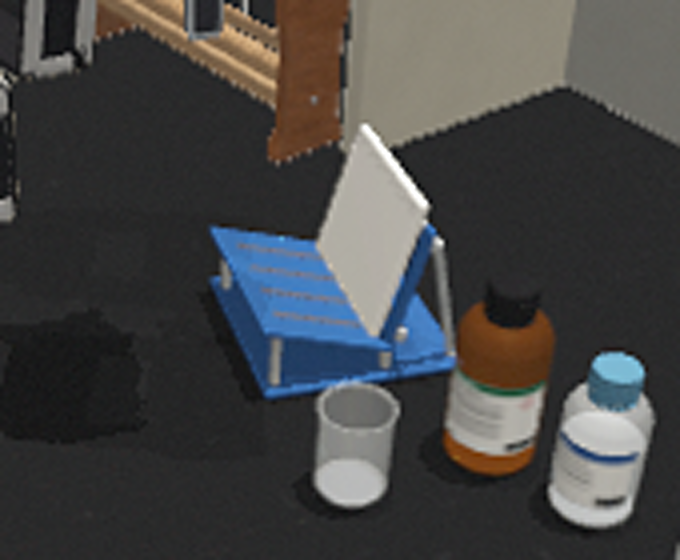

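View pics/t12.png

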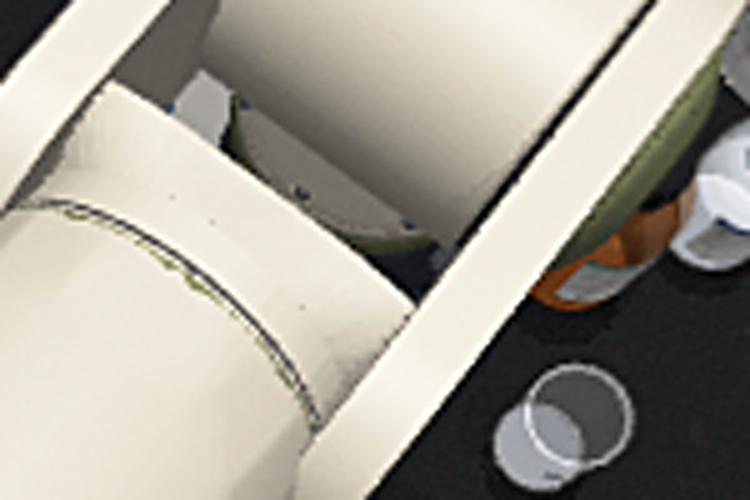

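The wrist view shows the tile standing square on the fence, with its foot at row 350 and its top at row ~500. In the top view the beaker, at (565,425), is in the same place as before. I'll check numerically that the foot is seated and that nothing is moving.

Run:
```python
from h import *
w=np.load('w3.npz'); pose=(w['p'],w['q'])
def c(p,z):
    n=(np.array(p)+.5)/2.3-.5+[130,90]; o,d=ray('wrist',n,pose); d=d[0]; q=o+d*(z-o[2])/d[2]; return ((q[:2]-C)@X).round(1),((q[:2]-C)@Y).round(1)
print('foot (expect x -9.5)',c((198,351),33),c((388,351),33)); print('top underside edge (expect 18.9)',c((172,500),139.3),c((411,500),139.3))
a=cv2.imread('pics/s12.png'); pic('side','s13',(230,130,400,270),4); b=cv2.imread('pics/s13.png'); s2=cv2.imread('pics/s2.png')
print('motion',cv2.absdiff(a,b).max(),'bottle/beaker diff vs start',cv2.absdiff(b,s2)[280:540,310:560].max(axis=2).mean()); st()
```

```text
foot (expect x -9.5) (np.float64(-9.9), np.float64(-58.8)) (np.float64(-10.2), np.float64(60.7))
top underside edge (expect 18.9) (np.float64(15.4), np.float64(-58.7)) (np.float64(15.0), np.float64(59.0))
motion 111 bottle/beaker diff vs start 9.932492307692307
t 11.35 stand x -137.6 y 0.5 z 258.9  yawY 70.04 F(x,y,z) 0.3 0.7 -0.9 w 85.8 [-0.01 -0.02  0.02]
```

Run:
```python
from h import *
a=imaging.snapshot('side')[130:270,230:400]; b=imaging.snapshot('side')[130:270,230:400]
s0=cv2.imread('pics/side0.png')[130:270,230:400]
cv2.imwrite('pics/d.png',cv2.resize(cv2.absdiff(b,s0),None,fx=4,fy=4)); print(cv2.absdiff(a,b)[20:].max(), cv2.absdiff(b,s0)[70:,78:].max(axis=2).mean(), cv2.absdiff(a,b)[70:,78:].max(axis=2).mean()); st()
```

```text
11 6.917391304347826 1.7877329192546585
t 11.45 stand x -137.5 y 0.5 z 258.9  yawY 70.04 F(x,y,z) -0.1 0.6 0.4 w 85.4 [ 0.04  0.   -0.03]
```

View pics/d.png

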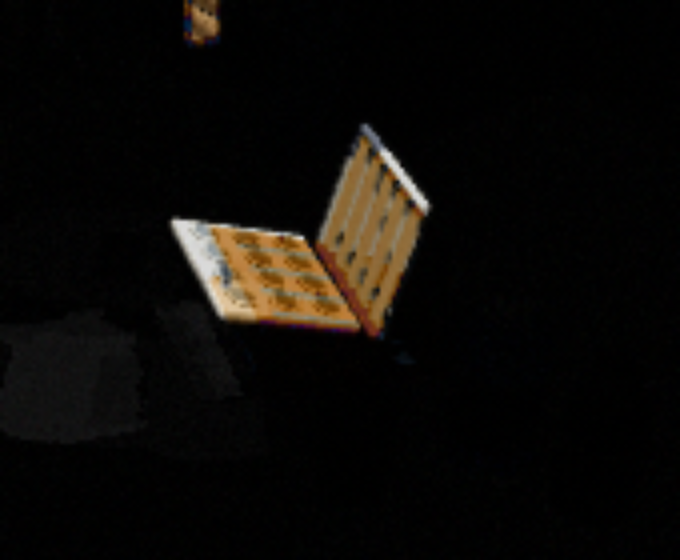

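The difference picture shows that only the tile moved. The bottle, around (500,380), and the beaker, around (355,445), are unchanged from the start, and two successive frames match to noise. I'll hand in.

```bash
python3 -c "
from bench import arm
print(arm.job_done())"
```

```text
the job is handed in; nothing more can be done
None
```

The tile now stands leaning back against the fence, at rest. I handed the job in at 11.45 s on the robot's clock, with the gripper clear of everything.

**How it was done:** With the fingers open, I pushed the tile's near edge down the bed until its far edge met the fence. The wrist picture showed that edge parallel to the slat feet and touching them. I then pushed and lifted the near edge along its arc. The side pictures showed the far edge staying down on the bed until the tile leaned on the fence by itself. The highest wrist-force reading, at the end of the slide, was about 23 N.

**Last checks:**
- **Foot:** it sits 9.9 to 10.2 mm in front of the corner, against an expected 9.5 mm for a tile flat on the fence.
- **Squareness:** the foot and the top are square to the fence within about 0.4 mm.
- **Top edge:** it read 15 mm behind the corner, where I expected 19 mm. The difference could be calibration and hand-picked pixels, or a slightly steeper lean than flush; I did not check which.
- **Stillness:** an early frame comparison, and one of the bottle and beaker area, showed large differences while the arm was still settling. Two later frames with the arm still matched to noise.
- **Bottle and beaker:** the difference picture against the start showed that they had not moved.

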